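# Make up the idler kit and the bracket kit

### The arm

A 6-joint arm with a two-finger parallel gripper is mounted at the origin on the work surface. World frame = base frame: x ahead of the robot, y to its left, z up, the work surface at z = 0. Lengths are in m, angles in rad, forces in N, time in s.
With the tool pointing down it reaches from about 0.425 to 0.95 m from the base axis. Payload 3.5 kg.
Tool frame: the origin (TCP) lies midway between the tips of the shut fingers; the grasp point (between the pads) lies 19 mm behind it (ctrl.hold_point_z is the distance from the TCP to the grasp point, in m); z points along the fingers, y is the line along which they close (so a half turn about z gives the same grasp; the last joint's range is limited). The gripper opens to 85 mm and grips with 20 to 120 N. Pads are 22 mm wide; open, the fingers measure 114 mm over their backs; the gripper's body (76 mm by 85 mm) begins 54 mm behind the grasp point. The pads swing forward as they close: fully open they stand 13 mm farther back than shut.
Start: joints at [1.1, 0.286, 1.577, -0, 1.279, -0.15], TCP at [0.213, 0.641, 0.231] pointing down, gripper open.
Joint ranges: [-2.77, 2.77], [-0.9, 2.22], [0.21, 2.48], [-1.53, 4.67], [0.24, 2.81], [-2.84, 2.84]. Speed limits (rad/s): [2.79, 2.79, 3.14, 3.14, 3.14, 3.14].

### API

Orientations are given as a unit quaternion [x, y, z, w].
In Python, from plant import readout, cams, sign_off, ctrl gives the robot as it stands. The module is installed in compiled form; this text tells all that it offers.
- The arm moves only by the tool step_arm, never from a script. Its argument "increments" is a list of rows, each a list of 2 entries, a list of its own where there are three numbers: the shift along the world's x, y, z in mm, then the turn, a rotation vector about the world's x, y, z in rad. In form: [[[x, y, z], [rx, ry, rz]], ...]. A call has 1 to 8 rows; each row shifts and turns the commanded pose from where the row before left it; what a row does not reach is not made up. A row lasts 1/12 s, in which the tool goes at most 41.7 mm and 7.16 degrees, less where a joint would pass 70% of its speed; a pose out of reach is approached as far as the arm can. A call is refused whole if a number of a shift passes 41.7 or a number of a turn 0.125, either way. A call with a gripper value outside its range is refused whole. "fingers" is the opening, from -1 (shut) to 1 (fully open), set as the call begins (left out, the last holds). The fingers move at their own pace and stop on an object; "grip_force" is the grip in N (left out, the last holds). Time passes only in rows, so rows that do not move let the fingers close. It gives the time, the measured TCP pose, the force, the opening and the grip force at its end, in the units of the state.
- readout.get_state(): the state, without advancing time (a new reading comes with each control period).
- cams.read_camera(name): name is "scene" or "side" or "wrist"; returns the picture (400x640x3 uint8, red, green, blue); there is no depth.
- cams.get_calibration(name): a dict with "fx", "fy", "cx", "cy" (pixels), "distortion" ([k1, k2, p1, p2, k3] as OpenCV has them; the pictures are not rectified), "eye" and "rotation" of the camera in the world; the wrist camera has in their place "T_tool_cam" (4x4, takes a point from camera to tool coordinates, whose origin is the TCP and whose axes are the flange's). Camera axes: x right, y up, looking along -z (the intrinsics and any distortion apply to the point x, -y, -z); pixel columns grow to the right and rows downward; lengths in m; the calibration is good to about 2 mm. A picture is of the moment at which its call begins: read the wrist's pose just before it. get_calibration takes no time and is no camera call.
- sign_off(): hands the job in; it is judged then, once.
The state is a dict: "time": time; "qpos": joint angles; "dq": joint speeds; "joint_efforts": joint torques, N m; "eef_pos": TCP position; "tcp_rot": TCP orientation; "contact_force": force on the tool from outside, world axes, zero at the start; "wrist_torque": the same for the moment, N m; "opening": opening from 0.0 (shut) to 1.0 (fully open); "finger_force": force on a finger pad.
Only numpy, scipy, OpenCV 4.12 (cv2) and the standard library are available. Lean on these libraries where they do the work, as an engineer would, in place of code of your own. Each camera call takes 0.05 s, during which the arm holds its last target. There are 200 camera calls.

### The job

Make up the two kits for the assembly bench. In the three-bay tray put the large toothed pulley in the bay next to the tray's pull handle, the bearing block in the middle bay and the tall sleeve in the bay farthest from the handle; in the two-bay tray put the small toothed pulley in the bay next to its handle and the L-shaped bracket in the other bay. Set every part down near the middle of its bay, standing flat on the tray floor just as it stood on the bench, and let go of it.

Things in the scene. Friction and masses are not known exactly. Their poses are not given: they have to be found in the camera images.
- tray_three: Fixed black tray, 268 x 92 mm, three bays in a row. Bays 84 x 84 mm inside, 88 mm apart; grey lips 4 mm wide, tops 10 mm above the bench; floor 4 mm above the bench. Steel wire pull handle (60 mm wide, sticks out 26 mm, 9 mm high) on one short end. Origin: centre of the underside; x along the row towards the handle, z up. Bay centres at x = +88 mm (handle bay), 0 and -88 mm (far bay), y = 0.
- tray_two: Fixed black tray, 180 x 92 mm, two bays in a row. Bays 84 x 84 mm inside, 88 mm apart; grey lips 4 mm wide, tops 10 mm above the bench; floor 4 mm above the bench. Steel wire pull handle (60 mm wide, sticks out 26 mm, 9 mm high) on one short end. Origin: centre of the underside; x along the row towards the handle, z up. Bay centres at x = +44 mm (handle bay) and -44 mm (other bay), y = 0.
- large_pulley: Large toothed belt pulley of bare aluminium, standing flat: plain cylinder diameter 56 mm, 34 mm high, dark tooth gaps round the rim, six small dark holes and a dark bore seen on its top (markings on top stand up to 3 mm proud and are not solid). Origin: centre of the underside, z up.
- small_pulley: Small toothed belt pulley of bare aluminium, standing flat: cylinder diameter 38 mm, 34 mm high, dark tooth gaps round the rim and a dark bore on top, no other holes. Origin: centre of the underside, z up.
- bearing_block: Dark steel pillow-block bearing: foot 64 mm (along x) x 28 mm (along y) x 12 mm high, with a round-topped housing 36 mm wide (along x), 28 mm thick (along y) up to 44 mm high in the middle; the bearing bore runs along y. Grip it across the two flat 28 mm faces (along y). Origin: centre of the underside, z up.
- sleeve: Tall plain steel distance sleeve (tube) standing on end: outside diameter 28 mm, bore 16 mm, 56 mm high. Origin: centre of the underside, z up.
- bracket: Aluminium L-shaped bracket standing on its foot: foot 50 x 50 mm, 8 mm thick; an upright wall 8 mm thick (along x), 50 mm wide (along y), 46 mm high over all, at the +x edge of the foot, its mid-plane 21 mm from the origin along +x. Grip it by the upright wall. Origin: centre of the foot's underside, z up.
Mind the look-alikes: they are no part of the job. What is shaped like the large_pulley but green or yellow is not meant.

How it is judged:
At the end, for the whole second after the job is handed in: Every part stands in its own bay of its own tray as asked: origin within 14 mm of the bay centre along both tray axes, underside less than 4 mm above the tray floor, within 0.1 rad of upright and the right way up, at rest (x of large_pulley in the frame of tray_three between 0.074 and 0.102 m and y of large_pulley in the frame of tray_three between -0.014 and 0.014 m and z of large_pulley in the frame of tray_three between 0 and 0.008 m and angle between each of large_pulley, bearing_block, sleeve, small_pulley, bracket's own z axis and vertical below 0.1 rad and linear speed of each of large_pulley, bearing_block, sleeve, small_pulley, bracket below 0.02 m/s and angular speed of each of large_pulley, bearing_block, sleeve, small_pulley, bracket below 0.2 rad/s and x of bearing_block in the frame of tray_three between -0.014 and 0.014 m and y of bearing_block in the frame of tray_three between -0.014 and 0.014 m and z of bearing_block in the frame of tray_three between 0 and 0.008 m and x of sleeve in the frame of tray_three between -0.102 and -0.074 m and y of sleeve in the frame of tray_three between -0.014 and 0.014 m and z of sleeve in the frame of tray_three between 0 and 0.008 m and x of small_pulley in the frame of tray_two between 0.03 and 0.058 m and y of small_pulley in the frame of tray_two between -0.014 and 0.014 m and z of small_pulley in the frame of tray_two between 0 and 0.008 m and x of bracket in the frame of tray_two between -0.058 and -0.03 m and y of bracket in the frame of tray_two between -0.014 and 0.014 m and z of bracket in the frame of tray_two between 0 and 0.008 m); the robot touches nothing.
It also fails if it takes over 128 s, if anything falls off the work surface, if the arm or the gripper's body presses on something with over 40 N, if the wrist force passes 120 N, or if a joint passes its speed limit or range.

## Working session

There is one attempt and no reset: what is moved stays moved. The work goes in short steps, Python scripts to look and compute and a tool call to move; the robot and the scene stay as the last step left them, time stands still between calls to the robot, and variables do not carry over. Pictures are saved under pics/ and viewed, at most 14 in all, crops included, and the job is handed in when it is done.

Besides the shell and the picture viewer there is one more tool, called after "Emit:" as name(argument=value, ...) on one line, values as JSON. step_arm: Moves the arm, as the interface text tells. Its arguments: {"type":"object","properties":{"increments":{"type":"array","items":{"type":"array"}},"fingers":{"type":"number"},"grip_force":{"type":"number"}},"required":["increments"]}

```bash
mkdir -p pics
python3 - <<'E'
from plant import readout, cams, ctrl
import cv2
s=readout.get_state(); print({k:(v if not hasattr(v,'round') else v) for k,v in s.items()}); print(ctrl.hold_point_z)
for n in ("scene","side","wrist"):
    im=cams.read_camera(n); cv2.imwrite(f"pics/{n}0.png",im[:,:,::-1]); print(n,cams.get_calibration(n))
E
```

```text
{'time': 0.0, 'qpos': array([ 1.10000818e+00,  2.87180453e-01,  1.57819774e+00, -9.43780890e-06,
        1.27861000e+00, -1.50012388e-01]), 'dq': array([-0.00077352, -0.0001667 , -0.00098636,  0.00032296,  0.00030535,
       -0.00164358]), 'joint_efforts': array([-2.03231531e-03, -4.06006157e+01, -2.92609888e+01, -3.56599558e-04,
        6.01338164e-03, -1.35197016e-06]), 'eef_pos': array([0.21250463, 0.63997216, 0.2299261 ]), 'tcp_rot': array([ 1.59699656e-01,  9.87164923e-01, -1.14191227e-03, -3.61545964e-04]), 'contact_force': array([-0.06076727,  0.0408327 ,  0.36514821]), 'wrist_torque': array([-0.00452853,  0.02772917, -0.0009403 ]), 'finger_force': 0.0, 'opening': 1.004672708811883}
0.0187
scene {'fx': 465.7789043144646, 'fy': 465.7789043144646, 'cx': 325.65352606233336, 'cy': 194.55577944379974, 'distortion': array([-0.03299593,  0.        ,  0.        ,  0.        ,  0.        ]), 'eye': array([ 1.00201595, -0.09332272,  0.93627522]), 'rotation': array([0.21731666, 0.18375661, 0.60691742, 0.74206349])}
side {'fx': 448.8642812927858, 'fy': 448.8642812927858, 'cx': 322.34498880476315, 'cy': 196.28520004249162, 'distortion': array([-0.12776936,  0.        ,  0.        ,  0.        ,  0.        ]), 'eye': array([ 0.32048187, -0.81319444,  0.59323001]), 'rotation': array([ 0.46968712, -0.03650691, -0.07101847,  0.87921421])}
wrist {'fx': 312.7632965581014, 'fy': 312.7632965581014, 'cx': 314.02627520794294, 'cy': 203.4146566854099, 'distortion': array([-0.02037257,  0.        ,  0.        ,  0.        ,  0.        ]), 'T_tool_cam': array([[ 7.01174181e-04,  9.48148185e-01,  3.17827827e-01,
         8.11539559e-02],
       [ 9.99999657e-01, -5.24702696e-04, -6.40843921e-04,
        -1.85623547e-04],
       [-4.40849883e-04,  3.17828168e-01, -9.48148228e-01,
        -1.43022065e-01],
       [ 0.00000000e+00,  0.00000000e+00,  0.00000000e+00,
         1.00000000e+00]])}
```

View pics/scene0.png

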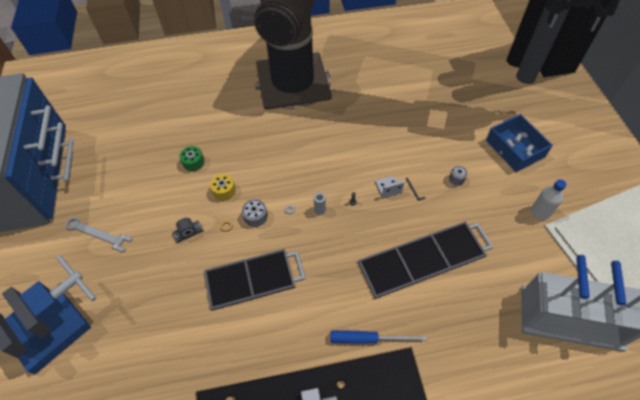

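View pics/side0.png

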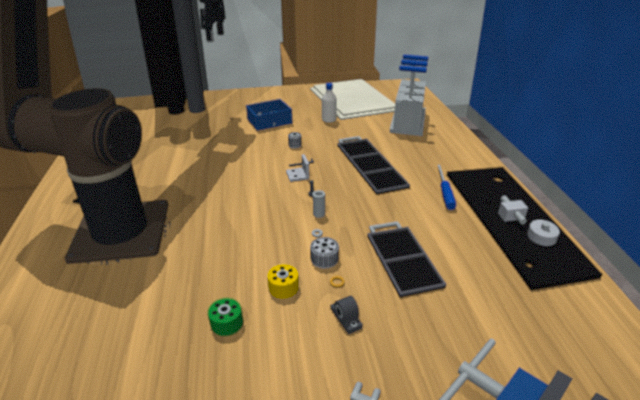

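Scene view: bearing block (187,230), large pulley (255,212), sleeve (320,203), bracket (390,186), small pulley (458,176). The two-tray is at about (250,278) with its handle on the right, and the three-tray is at about (424,259) with its handle on the right. The green and yellow pulleys are decoys. The side view agrees. Next I'll zoom in.

```bash
cat > h.py <<'E'
import cv2, numpy as np
from scipy.spatial.transform import Rotation as R
from plant import readout, cams
def cam(n, st=None):
    c=cams.get_calibration(n)
    K=np.array([[c['fx'],0,c['cx']],[0,c['fy'],c['cy']],[0,0,1]])
    if n=='wrist':
        T=np.eye(4); T[:3,:3]=R.from_quat(st['tcp_rot']).as_matrix(); T[:3,3]=st['eef_pos']
        T=T@c['T_tool_cam']; return K,c['distortion'],T[:3,3],T[:3,:3]
    return K,c['distortion'],np.array(c['eye']),R.from_quat(c['rotation']).as_matrix()
def rays(C,px):
    K,d,e,Rm=C
    p=cv2.undistortPoints(np.array(px,float).reshape(-1,1,2),K,d).reshape(-1,2)
    return e,np.c_[p[:,0],-p[:,1],-np.ones(len(p))]@Rm.T
def onplane(C,px,z):
    e,v=rays(C,px); return e+v*((z-e[2])/v[:,2])[:,None]
def project(C,P):
    K,d,e,Rm=C; q=(np.atleast_2d(P)-e)@Rm*[1,-1,-1]
    return cv2.projectPoints(q,np.zeros(3),np.zeros(3),K,d)[0].reshape(-1,2)
E
python3 - <<'E'
from h import *
im=cv2.imread('pics/scene0.png'); C=cam('scene')
cv2.imwrite('pics/crop1.png',cv2.resize(im[160:310,170:500],None,fx=2.4,fy=2.4,interpolation=cv2.INTER_CUBIC))
S=cam('side')
for n,p,z in [('block',(187,230),.02),('large',(255,210),.034),('sleeve',(320,197),.056),('bracket',(390,186),.02),('small',(458,172),.034),('t3',(424,259),.01),('t2',(250,278),.01)]:
    P=onplane(C,[p],z)[0]; print(n,P.round(3),project(S,P).round())
E
```

```text
block [ 0.446 -0.309  0.02 ] [[349. 308.]]
large [ 0.433 -0.151  0.034] [[326. 243.]]
sleeve [ 0.442 -0.003  0.056] [[319. 192.]]
bracket [0.422 0.17  0.02 ] [[301. 168.]]
small [0.425 0.336 0.034] [[295. 134.]]
t3 [0.616 0.194 0.01 ] [[373. 161.]]
t2 [ 0.585 -0.183  0.01 ] [[405. 255.]]
```

View pics/crop1.png

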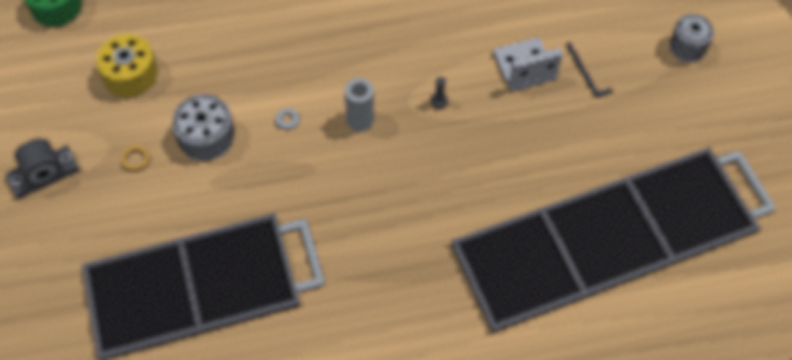

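The crop shows every part, both trays with their handles on the right, and some small clutter: two rings, a screw and a hex key. I'll move above the workspace and use the wrist camera.

Emit:
step_arm(increments=[[[24, -32, 0], [0, 0, 0]], [[24, -32, 0], [0, 0, 0]], [[24, -32, 0], [0, 0, 0]], [[24, -32, 0], [0, 0, 0]], [[24, -32, 0], [0, 0, 0]], [[24, -32, 0], [0, 0, 0]], [[24, -32, 0], [0, 0, 0]], [[24, -32, 0], [0, 0, 0]]], fingers=1)

```text
time: 0.82
eef_pos: [0.4054, 0.3828, 0.2311]
tcp_rot: [0.16, 0.987, -0.0, -0.0]
contact_force: [0.4, 0.4, -1.0]
opening: 1.0
finger_force: 0.0
```

Emit:
step_arm(increments=[[[24, -32, 0], [0, 0, 0]], [[24, -32, 0], [0, 0, 0]], [[20, -32, 0], [0, 0, 0]], [[0, 0, 0], [0, 0, 0]], [[0, 0, 0], [0, 0, 0]]])

```text
time: 1.23
eef_pos: [0.4736, 0.287, 0.231]
tcp_rot: [0.162, 0.987, -0.0, -0.0]
contact_force: [-0.4, 0.3, -0.5]
opening: 1.003
finger_force: 0.0
```

Run:
```python
from h import *
import pickle
s=readout.get_state(); im=cams.read_camera('wrist')[:,:,::-1]; cv2.imwrite('pics/w1.png',im); pickle.dump(s,open('w1.pkl','wb'))
print(s['time'],s['eef_pos'],s['tcp_rot'])
```

```text
1.2333 [0.47356447 0.28697377 0.23097225] [ 1.61714070e-01  9.86837572e-01 -2.45115446e-05 -4.07551609e-04]
```

View pics/w1.png

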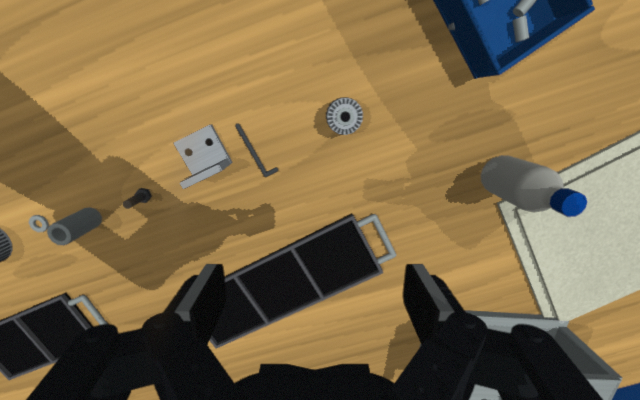

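The wrist view shows the small pulley at (345,116), the bracket foot at about (203,148) with its wall from (183,185) to (230,163), and the three-tray corners near (355,215), (382,270) and (214,345). I'll zoom in to read the corners.

Run:
```python
from h import *
im=cv2.imread('pics/w1.png')
cv2.imwrite('pics/crop2.png',cv2.resize(im[100:350,165:405],None,fx=2.4,fy=2.4,interpolation=cv2.INTER_CUBIC))
```

```text
(no output)
```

View pics/crop2.png

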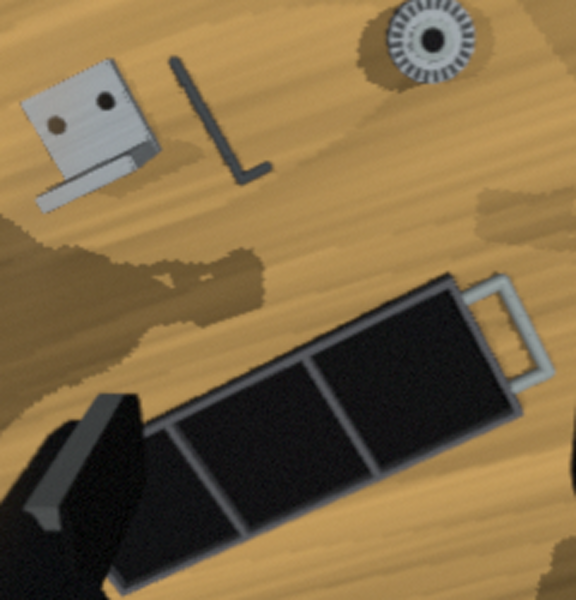

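Run:
```python
from h import *
import pickle
C=cam('wrist',pickle.load(open('w1.pkl','rb')))
f=lambda p,z:onplane(C,np.array(p)/2.4+[165,100]-0.3,z)*1000
print('small',f([(432,40)],.034)[0].round(1))
w=f([(37,198),(45,213),(130,153),(137,168)],.046);print('wall',w.round(1),w.mean(0).round(1))
ft=f([(22,103),(110,58)],.008);print('foot',ft.round(1))
t=f([(452,275),(521,410),(123,593)],.010);print('t3',t.round(1))
m=f([(305,355),(378,473),(170,428),(243,535)],.010);print(m.round(1),m.mean(0))
c=(t[0]+t[2])/2;print('centre',c)
u=t[1]-t[2];print(np.linalg.norm(u),np.degrees(np.arctan2(u[1],u[0])),np.linalg.norm(t[0]-t[1]))
a=(w[2]+w[3]-w[0]-w[1])/2;print('wall dir',np.degrees(np.arctan2(a[1],a[0])),np.linalg.norm(a))
C=cam('scene')
sc=[(455,243),(492,330),(760,230),(712,150)]; s=onplane(C,np.array(sc)/2.4+[170,160]-.3,.010)*1000; print('scene t3',s.round(1),s.mean(0))
sc=[(85,265),(100,355),(298,305),(275,216)]; s=onplane(C,np.array(sc)/2.4+[170,160]-.3,.010)*1000; print('scene t2',s.round(1),s.mean(0))
u=s[3]-s[0];print(np.degrees(np.arctan2(u[1],u[0])),np.linalg.norm(u))
print(onplane(C,np.array([(692,28)])/2.4+[170,160]-.3,.034)*1000)
```

```text
small [423.4 337.8  34. ]
wall [[431.4 147.8  46. ]
 [438.9 148.1  46. ]
 [426.  196.2  46. ]
 [433.2 196.4  46. ]] [432.4 172.1  46. ]
foot [[390.  142.9   8. ]
 [384.4 192.3   8. ]]
t3 [[541.  315.4  10. ]
 [629.6 329.2  10. ]
 [675.7  67.9  10. ]]
[[559.9 227.7  10. ]
 [643.2 241.8  10. ]
 [578.4 141.   10. ]
 [658.7 153.1  10. ]] [610.05780228 190.90262676  10.        ]
centre [608.39634971 191.67711434  10.        ]
265.3441531228518 100.01324953108775 89.63160861802318
wall dir 96.51361348149761 48.68592823594361
scene t3 [[592.4  54.5  10. ]
 [679.   66.6  10. ]
 [636.  330.   10. ]
 [547.7 316.8  10. ]] [613.78226815 191.96035055  10.        ]
scene t2 [[ 547.4 -276.2   10. ]
 [ 634.2 -268.5   10. ]
 [ 622.8  -94.3   10. ]
 [ 533.  -101.2   10. ]] [ 584.35295403 -185.07682271   10.        ]
94.69923963799083 175.60496591720528
[[423.26706442 336.4221712   34.        ]]
```

Small pulley at (423.5,337.5). Three-tray centre is (610,192) with its axis at 99.7°, and two-tray centre is (584,-185) with its axis at 94.7°. I'll pick the small pulley first.

Emit:
step_arm(increments=[[[-10, 10, -34], [0, 0, 0]], [[-10, 10, -34], [0, 0, 0]], [[-10, 10, -34], [0, 0, 0]], [[-10, 10, -34], [0, 0, 0]], [[-10, 10, -34], [0, 0, 0]], [[0, 0, 0], [0, 0, 0]], [[0, 0, 0], [0, 0, 0]]])

```text
time: 1.87
eef_pos: [0.4199, 0.3391, 0.0594]
tcp_rot: [0.158, 0.987, -0.002, -0.002]
contact_force: [0.1, 0.2, 0.3]
opening: 1.002
finger_force: 0.0
```

Emit:
step_arm(increments=[[[3, -1, -25], [0, 0, 0]], [[0, 0, -26], [0, 0, 0]], [[0, 0, 0], [0, 0, 0]], [[0, 0, 0], [0, 0, 0]]])

```text
time: 2.2
eef_pos: [0.4266, 0.338, 0.0117]
tcp_rot: [0.16, 0.987, 0.0, 0.0]
contact_force: [0.5, -0.1, 1.1]
opening: 0.998
finger_force: 0.0
```

Emit:
step_arm(increments=[[[0, 0, 0], [0, 0, 0]], [[0, 0, 0], [0, 0, 0]], [[0, 0, 0], [0, 0, 0]], [[0, 0, 0], [0, 0, 0]], [[0, 0, 0], [0, 0, 0]], [[0, 0, 0], [0, 0, 0]], [[0, 0, 0], [0, 0, 0]], [[0, 0, 0], [0, 0, 0]]], fingers=-1, grip_force=50)

```text
time: 2.87
eef_pos: [0.4271, 0.3382, 0.0121]
tcp_rot: [0.16, 0.987, 0.001, 0.001]
contact_force: [0.2, -1.1, 5.5]
opening: 0.428
finger_force: 50.4
```

Emit:
step_arm(increments=[[[0, 0, 40], [0, 0, 0]], [[0, 0, 40], [0, 0, 0]], [[6, -20, 38], [0, 0, 0]], [[12, -37, 0], [0, 0, 0]], [[12, -37, 0], [0, 0, 0]], [[12, -37, 0], [0, 0, 0]], [[12, -37, 0], [0, 0, 0]], [[12, -37, 0], [0, 0, 0]]])

```text
time: 3.53
eef_pos: [0.4915, 0.1317, 0.127]
tcp_rot: [0.16, 0.987, 0.0, 0.0]
contact_force: [0.2, -0.0, -1.4]
opening: 0.422
finger_force: 50.4
```

Emit:
step_arm(increments=[[[12, -37, 0], [0, 0, 0]], [[12, -37, 0], [0, 0, 0]], [[12, -37, 0], [0, 0, 0]], [[12, -37, 0], [0, 0, 0]], [[12, -37, 0], [0, 0, 0]], [[12, -37, 0], [0, 0, 0]], [[12, -37, 0], [0, 0, 0]], [[0, 0, 0], [0, 0, 0]]])

```text
time: 4.2
eef_pos: [0.5774, -0.1321, 0.1275]
tcp_rot: [0.162, 0.987, -0.001, 0.002]
contact_force: [-0.3, 0.2, -0.3]
opening: 0.426
finger_force: 50.4
```

Run:
```python
from h import *
import pickle
s=readout.get_state(); im=cams.read_camera('wrist')[:,:,::-1]; cv2.imwrite('pics/w2.png',im); pickle.dump(s,open('w2.pkl','wb'))
print(s['time'],s['eef_pos'],s['tcp_rot'],s['opening'],s['qpos'])
```

```text
4.2 [ 0.5773767  -0.13207141  0.12751794] [ 0.16235021  0.98673048 -0.00149005  0.00177163] 0.42612264293238533 [-0.39517534  0.21066229  1.86856441 -0.00239263  1.05823343 -1.63865772]
```

View pics/w2.png

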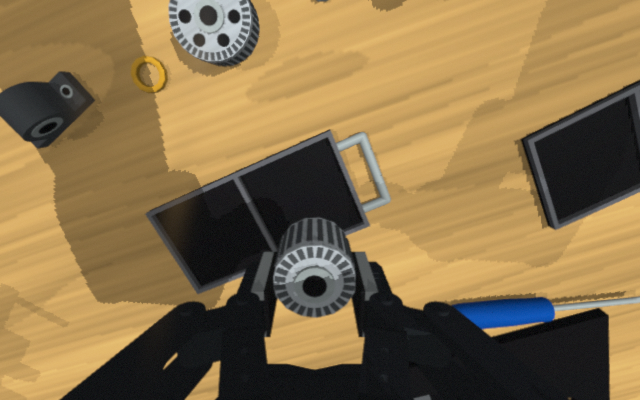

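This view shows two-tray corners (148,213), (331,131), (368,225) and (198,293), the large pulley bore at (208,15), and the block bore face at (48,127). The small pulley is held upright.

Run:
```python
from h import *
import pickle
C=cam('wrist',pickle.load(open('w2.pkl','rb')))
t=onplane(C,[(148,213),(331,131),(368,225),(198,293)],.010)*1000;print(t.round(1),t.mean(0))
u=t[1]-t[0];print(np.linalg.norm(u),np.degrees(np.arctan2(u[1],u[0])))
print(onplane(C,[(208,15)],.034)*1000)
print('far t3', onplane(C,[(523,140),(555,228)],.01)*1000)
```

```text
[[ 544.8 -278.1   10. ]
 [ 528.9 -101.4   10. ]
 [ 618.5  -95.    10. ]
 [ 635.1 -271.8   10. ]] [ 581.84203914 -186.55517156   10.        ]
177.35227604479726 95.1347368688215
[[ 427.32963809 -156.44793701   34.        ]]
far t3 [[586.26962708  47.42999843  10.        ]
 [676.26736128  66.46520419  10.        ]]
```

Emit:
step_arm(increments=[[[3, -9, -35], [0, 0, 0]], [[0, 0, -35], [0, 0, 0]], [[0, 0, -20], [0, 0, 0]], [[0, 0, 0], [0, 0, 0]], [[0, 0, 0], [0, 0, 0]]])

```text
time: 4.67
eef_pos: [0.5771, -0.1331, 0.0355]
tcp_rot: [0.159, 0.987, 0.001, -0.002]
contact_force: [1.5, -0.9, -0.9]
opening: 0.43
finger_force: 50.4
```

Emit:
step_arm(increments=[[[0, 0, 0], [0, 0, 0]]])

```text
time: 4.75
eef_pos: [0.5795, -0.1343, 0.0384]
tcp_rot: [0.159, 0.987, -0.0, 0.001]
contact_force: [-0.2, -0.6, -0.2]
opening: 0.429
finger_force: 50.4
```

Emit:
step_arm(increments=[[[4, -8, 0], [0, 0, 0]], [[0, 0, 0], [0, 0, 0]], [[0, 0, 0], [0, 0, 0]]])

```text
time: 5.0
eef_pos: [0.5841, -0.1436, 0.0389]
tcp_rot: [0.16, 0.987, -0.0, 0.002]
contact_force: [0.2, -0.1, -0.7]
opening: 0.429
finger_force: 50.4
```

Emit:
step_arm(increments=[[[0, 0, 0], [0, 0, 0]], [[0, 0, 0], [0, 0, 0]]])

```text
time: 5.17
eef_pos: [0.5828, -0.1428, 0.0374]
tcp_rot: [0.16, 0.987, -0.0, 0.0]
contact_force: [-0.1, -0.7, -1.9]
opening: 0.428
finger_force: 50.4
```

Emit:
step_arm(increments=[[[0, 0, -17], [0, 0, 0]], [[0, 0, 0], [0, 0, 0]], [[0, 0, 0], [0, 0, 0]]])

```text
time: 5.42
eef_pos: [0.5814, -0.1421, 0.0188]
tcp_rot: [0.16, 0.987, 0.0, -0.002]
contact_force: [0.8, 0.2, -0.7]
opening: 0.427
finger_force: 50.4
```

Emit:
step_arm(increments=[[[0, 0, -3], [0, 0, 0]], [[0, 0, 0], [0, 0, 0]]])

```text
time: 5.58
eef_pos: [0.5826, -0.1426, 0.0169]
tcp_rot: [0.16, 0.987, -0.0, 0.0]
contact_force: [0.2, -0.2, -1.3]
opening: 0.428
finger_force: 50.4
```

Emit:
step_arm(increments=[[[0, 0, -2], [0, 0, 0]], [[0, 0, 0], [0, 0, 0]]])

```text
time: 5.75
eef_pos: [0.5831, -0.1428, 0.0162]
tcp_rot: [0.16, 0.987, -0.0, 0.0]
contact_force: [-2.6, -0.1, 4.5]
opening: 0.424
finger_force: 50.8
```

Emit:
step_arm(increments=[[[0, 0, 0], [0, 0, 0]], [[0, 0, 0], [0, 0, 0]], [[0, 0, 0], [0, 0, 0]], [[0, 0, 0], [0, 0, 0]], [[0, 0, 0], [0, 0, 0]]], fingers=0.4)

```text
time: 6.17
eef_pos: [0.5826, -0.1427, 0.0147]
tcp_rot: [0.16, 0.987, 0.0, -0.0]
contact_force: [0.4, 1.0, 1.1]
opening: 0.706
finger_force: 0.0
```

Emit:
step_arm(increments=[[[0, 0, 25], [0, 0, 0]], [[0, 0, 40], [0, 0, 0]], [[-30, -5, 40], [0, 0, 0]], [[-41, -5, 0], [0, 0, 0]], [[-41, -5, 0], [0, 0, 0]], [[-41, 0, 0], [0, 0, 0]], [[0, 0, 0], [0, 0, 0]], [[0, 0, 0], [0, 0, 0]]], fingers=1)

```text
time: 6.83
eef_pos: [0.4322, -0.1561, 0.1121]
tcp_rot: [0.161, 0.987, 0.0, -0.001]
contact_force: [0.7, -0.2, 0.3]
opening: 1.0
finger_force: 0.0
```

Run:
```python
from h import *
import pickle
s=readout.get_state(); im=cams.read_camera('wrist')[:,:,::-1]; cv2.imwrite('pics/w3.png',im); pickle.dump(s,open('w3.pkl','wb'))
print(s['time'],s['eef_pos'],s['tcp_rot'],s['opening'],s['qpos'])
```

```text
6.8333 [ 0.43219378 -0.15605308  0.11208409] [ 1.60549923e-01  9.87027404e-01  3.23211370e-04 -7.22190077e-04] 0.9999346727328106 [-5.67905323e-01 -5.80255042e-02  2.18800600e+00  2.63907211e-05
  1.01319444e+00 -1.81621997e+00]
```

View pics/w3.png

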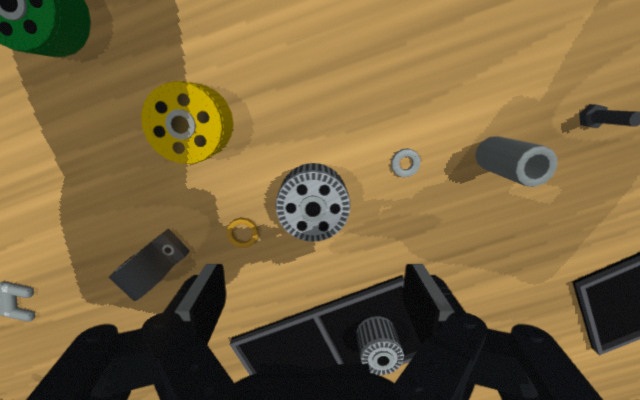

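The small pulley is standing in its bay at (380,345). Large pulley bore at (313,209), sleeve top at (537,166), block body at about (145,265).

```bash
python3 - <<'E'
from h import *
import pickle
C=cam('wrist',pickle.load(open('w3.pkl','rb')))
f=lambda p,z:(onplane(C,p,z)*1000).round(1)
print('large',f([(313,209)],.034),'sleeve',f([(537,166)],.056),'small',f([(383,360)],.038))
print('block foot-end hole',f([(169,251)],.012),'corner',f([(168,230),(188,250)],.012))
E
python3 - <<'E'
import cv2
im=cv2.imread('pics/w3.png');cv2.imwrite('pics/crop3.png',cv2.resize(im[210:320,90:230],None,fx=4,fy=4,interpolation=cv2.INTER_CUBIC))
E
```

```text
large [[ 429.4 -155.9   34. ]] sleeve [[440.1  -5.2  56. ]] small [[ 582.2 -141.7   38. ]]
block foot-end hole [[ 433.8 -289.2   12. ]] corner [[ 415.7 -281.    12. ]
 [ 438.2 -273.    12. ]]
```

View pics/crop3.png

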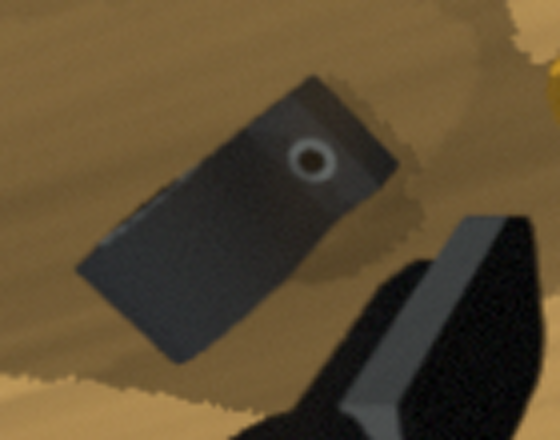

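The crop shows the block from above with one foot hole at its right end. I'll take a better look at it later and pick the large pulley now.

Emit:
step_arm(increments=[[[-1, 0, -35], [0, 0, 0]], [[-1, 0, -35], [0, 0, 0]], [[0, 0, -20], [0, 0, 0]], [[0, 0, -10], [0, 0, 0]], [[0, 0, 0], [0, 0, 0]], [[0, 0, 0], [0, 0, 0]]])

```text
time: 7.38
eef_pos: [0.4341, -0.1573, 0.0135]
tcp_rot: [0.159, 0.987, -0.0, 0.0]
contact_force: [0.3, 0.6, 0.5]
opening: 1.001
finger_force: 0.0
```

Emit:
step_arm(increments=[[[0, 0, -2], [0, 0, 0]], [[0, 0, 0], [0, 0, 0]], [[0, 0, 0], [0, 0, 0]], [[0, 0, 0], [0, 0, 0]], [[0, 0, 0], [0, 0, 0]], [[0, 0, 0], [0, 0, 0]]], fingers=-1, grip_force=60)

```text
time: 7.88
eef_pos: [0.4343, -0.1578, 0.0129]
tcp_rot: [0.16, 0.987, -0.001, 0.002]
contact_force: [0.1, 0.3, 6.2]
opening: 0.632
finger_force: 63.8
```

Emit:
step_arm(increments=[[[0, 0, 40], [0, 0, 0]], [[0, 0, 40], [0, 0, 0]], [[0, 0, 25], [0, 0, 0]], [[13, 36, 0], [0, 0, 0]], [[14, 36, 0], [0, 0, 0]], [[14, 36, 0], [0, 0, 0]], [[14, 36, 0], [0, 0, 0]], [[14, 36, 0], [0, 0, 0]]])

```text
time: 8.55
eef_pos: [0.5015, 0.025, 0.1159]
tcp_rot: [0.16, 0.987, -0.0, -0.0]
contact_force: [0.7, 0.2, -2.5]
opening: 0.632
finger_force: 64.6
```

Emit:
step_arm(increments=[[[14, 36, 0], [0, 0, 0]], [[14, 36, 0], [0, 0, 0]], [[14, 36, 0], [0, 0, 0]], [[14, 36, 0], [0, 0, 0]], [[14, 36, 0], [0, 0, 0]], [[14, 36, 0], [0, 0, 0]], [[0, 0, 0], [0, 0, 0]], [[0, 0, 0], [0, 0, 0]]])

```text
time: 9.22
eef_pos: [0.5852, 0.241, 0.1152]
tcp_rot: [0.158, 0.987, -0.0, -0.001]
contact_force: [-1.8, 0.3, -1.8]
opening: 0.631
finger_force: 64.7
```

Remaining: about (+14, +36), then down to about z 0.017.

Emit:
step_arm(increments=[[[14, 36, 0], [0, 0, 0]], [[0, 0, -35], [0, 0, 0]], [[0, 0, -35], [0, 0, 0]], [[0, 0, -12], [0, 0, 0]], [[0, 0, 0], [0, 0, 0]], [[0, 0, 0], [0, 0, 0]]])

```text
time: 9.72
eef_pos: [0.5989, 0.274, 0.0334]
tcp_rot: [0.16, 0.987, -0.001, -0.001]
contact_force: [0.4, 0.5, -0.5]
opening: 0.628
finger_force: 64.7
```

Emit:
step_arm(increments=[[[0, 0, 0], [0, 0, 0]], [[0, 0, 0], [0, 0, 0]]])

```text
time: 9.88
eef_pos: [0.6017, 0.2753, 0.0371]
tcp_rot: [0.16, 0.987, 0.001, 0.002]
contact_force: [-0.9, 0.1, -1.3]
opening: 0.639
finger_force: 64.7
```

Emit:
step_arm(increments=[[[-1, 2, -14], [0, 0, 0]], [[0, 0, 0], [0, 0, 0]], [[0, 0, -2], [0, 0, 0]], [[0, 0, 0], [0, 0, 0]]])

```text
time: 10.22
eef_pos: [0.5982, 0.2771, 0.0174]
tcp_rot: [0.16, 0.987, -0.0, -0.001]
contact_force: [0.2, 0.3, -1.4]
opening: 0.632
finger_force: 64.8
```

Emit:
step_arm(increments=[[[0, 0, -2], [0, 0, 0]], [[0, 0, 0], [0, 0, 0]]])

```text
time: 10.38
eef_pos: [0.5989, 0.2774, 0.017]
tcp_rot: [0.16, 0.987, -0.0, -0.0]
contact_force: [-2.8, -0.3, 2.4]
opening: 0.632
finger_force: 65.3
```

Emit:
step_arm(increments=[[[0, 0, 0], [0, 0, 0]], [[0, 0, 0], [0, 0, 0]], [[0, 0, 0], [0, 0, 0]], [[0, 0, 0], [0, 0, 0]]], fingers=0.7)

```text
time: 10.72
eef_pos: [0.599, 0.2772, 0.0162]
tcp_rot: [0.16, 0.987, 0.0, 0.0]
contact_force: [0.4, -0.6, 0.1]
opening: 0.845
finger_force: 0.0
```

Emit:
step_arm(increments=[[[0, 0, 25], [0, 0, 0]], [[0, 0, 40], [0, 0, 0]], [[0, 0, 40], [0, 0, 0]], [[-18, -31, 0], [0, 0, 0]], [[-18, -31, 0], [0, 0, 0]], [[-18, -31, 0], [0, 0, 0]], [[-18, -31, 0], [0, 0, 0]], [[-18, -31, 0], [0, 0, 0]]])

```text
time: 11.38
eef_pos: [0.5078, 0.1211, 0.1212]
tcp_rot: [0.159, 0.987, 0.0, 0.0]
contact_force: [1.7, -1.7, 0.6]
opening: 0.851
finger_force: 0.0
```

Emit:
step_arm(increments=[[[-18, -31, 0], [0, 0, 0]], [[-18, -31, 0], [0, 0, 0]], [[-18, -31, 0], [0, 0, 0]], [[-10, -31, 0], [0, 0, 0]], [[0, 0, 0], [0, 0, 0]], [[0, 0, 0], [0, 0, 0]]])

```text
time: 11.88
eef_pos: [0.4446, -0.003, 0.1214]
tcp_rot: [0.162, 0.987, 0.0, 0.001]
contact_force: [-0.1, -0.1, -0.1]
opening: 0.851
finger_force: 0.0
```

Run:
```python
from h import *
import pickle
s=readout.get_state(); im=cams.read_camera('wrist')[:,:,::-1]; cv2.imwrite('pics/w4.png',im); pickle.dump(s,open('w4.pkl','wb'))
print(s['time'],s['eef_pos'],s['tcp_rot'],s['opening'],s['qpos'])
```

```text
11.8833 [ 0.44461173 -0.00303691  0.12137115] [1.61529995e-01 9.86867602e-01 9.13249639e-05 6.23573552e-04] 0.8510170150668671 [-2.35916780e-01 -1.11094515e-01  2.21749798e+00  3.18801721e-04
  1.03395890e+00 -1.48239429e+00]
```

View pics/w4.png

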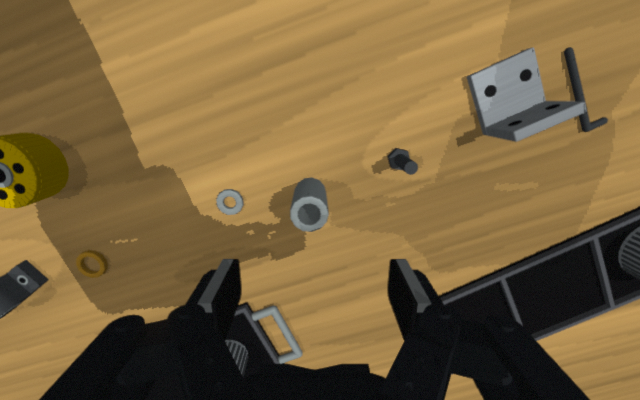

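Sleeve bore at (310,212), with the washer and screw clear of the fingers. The bracket and hex key are at the right.

Run:
```python
from h import *
import pickle
C=cam('wrist',pickle.load(open('w4.pkl','rb')))
f=lambda p,z:(onplane(C,p,z)*1000).round(1)
print('sleeve',f([(310,212)],.056)); print('wall top',f([(482,132),(515,140),(584,108),(578,100)],.046))
```

```text
sleeve [[439.1  -4.2  56. ]]
wall top [[424.8 125.6  46. ]
 [437.6 146.9  46. ]
 [430.7 195.   46. ]
 [424.1 191.4  46. ]]
```

Emit:
step_arm(increments=[[[-6, -1, -35], [0, 0, 0]], [[0, 0, -35], [0, 0, 0]], [[0, 0, -20], [0, 0, 0]], [[0, 0, 0], [0, 0, 0]], [[0, 0, 0], [0, 0, 0]]])

```text
time: 12.35
eef_pos: [0.4383, -0.0017, 0.0303]
tcp_rot: [0.159, 0.987, 0.0, -0.001]
contact_force: [0.2, -0.4, 0.1]
opening: 0.85
finger_force: 0.0
```

Emit:
step_arm(increments=[[[0, 0, 0], [0, 0, 0]]])

```text
time: 12.43
eef_pos: [0.4402, -0.0024, 0.0323]
tcp_rot: [0.159, 0.987, -0.0, 0.001]
contact_force: [0.1, -0.3, 0.8]
opening: 0.852
finger_force: 0.0
```

Emit:
step_arm(increments=[[[0, -1, -7], [0, 0, 0]], [[0, 0, 0], [0, 0, 0]]])

```text
time: 12.6
eef_pos: [0.4397, -0.0039, 0.0248]
tcp_rot: [0.159, 0.987, -0.0, 0.001]
contact_force: [-0.4, -0.1, -0.9]
opening: 0.849
finger_force: 0.0
```

Emit:
step_arm(increments=[[[0, 0, 0], [0, 0, 0]], [[0, 0, 0], [0, 0, 0]], [[0, 0, 0], [0, 0, 0]], [[0, 0, 0], [0, 0, 0]], [[0, 0, 0], [0, 0, 0]], [[0, 0, 0], [0, 0, 0]], [[0, 0, 0], [0, 0, 0]], [[0, 0, 0], [0, 0, 0]]], fingers=-1, grip_force=60)

```text
time: 13.27
eef_pos: [0.4392, -0.004, 0.0246]
tcp_rot: [0.16, 0.987, -0.0, 0.0]
contact_force: [-1.3, 0.1, 5.5]
opening: 0.303
finger_force: 59.3
```

Emit:
step_arm(increments=[[[0, 0, 40], [0, 0, 0]], [[0, 0, 40], [0, 0, 0]], [[31, 18, 0], [0, 0, 0]], [[31, 18, 0], [0, 0, 0]], [[31, 18, 0], [0, 0, 0]], [[31, 18, 0], [0, 0, 0]], [[31, 18, 0], [0, 0, 0]], [[31, 18, 0], [0, 0, 0]]])

```text
time: 13.93
eef_pos: [0.6253, 0.1053, 0.1026]
tcp_rot: [0.16, 0.987, -0.0, -0.001]
contact_force: [-0.1, -0.4, -0.4]
opening: 0.303
finger_force: 59.4
```

Emit:
step_arm(increments=[[[0, 0, -30], [0, 0, 0]], [[0, 0, -25], [0, 0, 0]], [[0, 0, 0], [0, 0, 0]], [[0, 0, 0], [0, 0, 0]]])

```text
time: 14.27
eef_pos: [0.6222, 0.1043, 0.0459]
tcp_rot: [0.16, 0.987, -0.001, -0.003]
contact_force: [0.3, -0.6, -0.4]
opening: 0.3
finger_force: 59.4
```

Emit:
step_arm(increments=[[[0, 0, 0], [0, 0, 0]]])

```text
time: 14.35
eef_pos: [0.6247, 0.1041, 0.0494]
tcp_rot: [0.16, 0.987, 0.0, 0.0]
contact_force: [-0.4, 0.5, -1.0]
opening: 0.302
finger_force: 59.5
```

Emit:
step_arm(increments=[[[0, 0, -16], [0, 0, 0]], [[0, 0, 0], [0, 0, 0]], [[0, 0, -2], [0, 0, 0]], [[0, 0, 0], [0, 0, 0]]])

```text
time: 14.68
eef_pos: [0.6252, 0.104, 0.0323]
tcp_rot: [0.16, 0.987, 0.0, 0.001]
contact_force: [-0.2, -0.7, -1.0]
opening: 0.305
finger_force: 59.5
```

Emit:
step_arm(increments=[[[0, 0, -2], [0, 0, 0]], [[0, 0, 0], [0, 0, 0]]])

```text
time: 14.85
eef_pos: [0.6251, 0.1041, 0.0298]
tcp_rot: [0.16, 0.987, 0.0, 0.001]
contact_force: [-0.4, 0.1, -1.0]
opening: 0.306
finger_force: 59.5
```

Emit:
step_arm(increments=[[[0, 0, -2], [0, 0, 0]], [[0, 0, 0], [0, 0, 0]]])

```text
time: 15.02
eef_pos: [0.6254, 0.1042, 0.0286]
tcp_rot: [0.16, 0.987, 0.0, 0.001]
contact_force: [-1.5, -0.3, 4.6]
opening: 0.303
finger_force: 60.0
```

Emit:
step_arm(increments=[[[0, 0, 0], [0, 0, 0]], [[0, 0, 0], [0, 0, 0]], [[0, 0, 0], [0, 0, 0]], [[0, 0, 0], [0, 0, 0]]], fingers=0.2)

```text
time: 15.35
eef_pos: [0.6246, 0.1042, 0.0268]
tcp_rot: [0.16, 0.987, -0.0, -0.0]
contact_force: [0.6, 0.2, 0.0]
opening: 0.599
finger_force: 0.0
```

Emit:
step_arm(increments=[[[0, 0, 30], [0, 0, 0]], [[0, 0, 40], [0, 0, 0]], [[0, 0, 30], [0, 0, -0.12]], [[-20, 7, 0], [0, 0, -0.12]], [[-25, 9, 0], [0, 0, -0.12]], [[-25, 9, 0], [0, 0, -0.12]], [[-25, 9, 0], [0, 0, -0.12]], [[-25, 9, 0], [0, 0, -0.12]]])

```text
time: 16.02
eef_pos: [0.5034, 0.1475, 0.1268]
tcp_rot: [0.5, 0.866, -0.0, -0.0]
contact_force: [-0.8, 0.2, 0.4]
opening: 0.6
finger_force: 0.0
```

Emit:
step_arm(increments=[[[-25, 9, 0], [0, 0, -0.12]], [[-25, 8, 0], [0, 0, -0.12]], [[-23, 8, 0], [0, 0, -0.12]], [[0, 0, 0], [0, 0, -0.05]], [[0, 0, 0], [0, 0, 0]], [[0, 0, 0], [0, 0, 0]]])

```text
time: 16.52
eef_pos: [0.4319, 0.1723, 0.1273]
tcp_rot: [0.663, 0.749, 0.0, 0.0]
contact_force: [0.4, -0.4, 0.0]
opening: 0.602
finger_force: 0.0
```

Run:
```python
from h import *
import pickle
s=readout.get_state(); im=cams.read_camera('wrist')[:,:,::-1]; cv2.imwrite('pics/w5.png',im); pickle.dump(s,open('w5.pkl','wb'))
y=R.from_quat(s['tcp_rot']).as_matrix()[:,1]
print(s['time'],s['eef_pos'],np.degrees(np.arctan2(y[1],y[0])),s['opening'],s['qpos'])
```

```text
16.5167 [0.43189171 0.172294   0.12725341] 6.981451303449573 0.6023258688059009 [ 1.60904183e-01 -6.96486152e-02  2.16730667e+00 -1.17285918e-04
  1.04296824e+00  3.91139249e-02]
```

View pics/w5.png

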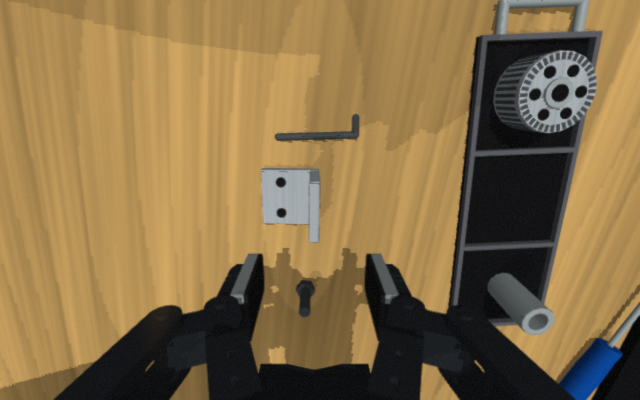

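Wall top spans columns 309–319, rows 182–242, well aligned with the gripper. The large pulley and sleeve both stand in their bays.

Run:
```python
from h import *
import pickle
C=cam('wrist',pickle.load(open('w5.pkl','rb')))
f=lambda p,z:(onplane(C,p,z)*1000).round(1)
print('wall',f([(314,182),(314.5,212),(314.5,242)],.046),'foot',f([(262,170),(263,224)],.008))
print('large',f([(561,93)],.038),'sleeve',f([(538,319)],.060))
t=f([(478,37),(601,32)],.01);print(t,f([(475,153),(572,149),(464,247),(552,243)],.01))
```

```text
wall [[429.7 195.2  46. ]
 [433.  171.8  46. ]
 [436.1 146.8  46. ]] foot [[385.6 190.4   8. ]
 [389.9 140.8   8. ]]
large [[596.2 279.5  38. ]] sleeve [[626.3 106.2  60. ]]
[[539.6 312.8  10. ]
 [632.3 329.1  10. ]] [[561.7 227.3  10. ]
 [642.9 241.   10. ]
 [576.3 141.3  10. ]
 [657.5 155.1  10. ]]
```

Emit:
step_arm(increments=[[[0, 0, -35], [0, 0, 0]], [[0, 0, -35], [0, 0, 0]], [[0, 0, -20], [0, 0, 0]], [[0, 0, 0], [0, 0, 0]], [[0, 0, 0], [0, 0, 0]], [[0, 0, 0], [0, 0, 0]]])

```text
time: 17.07
eef_pos: [0.4334, 0.1722, 0.0383]
tcp_rot: [0.663, 0.748, 0.001, 0.001]
contact_force: [-0.0, 0.2, 0.9]
opening: 0.601
finger_force: 0.0
```

Emit:
step_arm(increments=[[[0, 0, -13], [0, 0, 0]], [[0, 0, 0], [0, 0, 0]], [[0, 0, 0], [0, 0, 0]]])

```text
time: 17.32
eef_pos: [0.4327, 0.1723, 0.0253]
tcp_rot: [0.663, 0.748, 0.001, 0.001]
contact_force: [-0.5, -0.5, -0.3]
opening: 0.6
finger_force: 0.0
```

Emit:
step_arm(increments=[[[0, 0, 0], [0, 0, 0]], [[0, 0, 0], [0, 0, 0]], [[0, 0, 0], [0, 0, 0]], [[0, 0, 0], [0, 0, 0]], [[0, 0, 0], [0, 0, 0]], [[0, 0, 0], [0, 0, 0]], [[0, 0, 0], [0, 0, 0]], [[0, 0, 0], [0, 0, 0]]], fingers=-1, grip_force=60)

```text
time: 17.98
eef_pos: [0.4323, 0.1723, 0.0249]
tcp_rot: [0.663, 0.748, 0.0, 0.0]
contact_force: [-1.8, -0.4, 6.2]
opening: 0.078
finger_force: 61.5
```

Emit:
step_arm(increments=[[[0, 0, 40], [0, 0, 0]], [[0, 0, 40], [0, 0, 0]], [[0, 0, 25], [0, 0, 0]], [[15, -33, 0], [0, 0, 0]], [[15, -33, 0], [0, 0, 0]], [[15, -33, 0], [0, 0, 0]], [[15, -33, 0], [0, 0, 0]], [[15, -33, 0], [0, 0, 0]]])

```text
time: 18.65
eef_pos: [0.5065, 0.0058, 0.1284]
tcp_rot: [0.663, 0.748, -0.0, -0.0]
contact_force: [0.4, 0.7, -1.1]
opening: 0.074
finger_force: 60.4
```

Emit:
step_arm(increments=[[[15, -34, 0], [0, 0, 0]], [[15, -34, 0], [0, 0, 0]], [[15, -34, 0], [0, 0, 0]], [[15, -34, 0], [0, 0, 0]], [[15, -34, 0], [0, 0, 0]], [[15, -34, 0], [0, 0, 0]], [[11, -30, 0], [0, 0, 0]], [[0, 0, 0], [0, 0, 0]]])

```text
time: 19.32
eef_pos: [0.6088, -0.2326, 0.1284]
tcp_rot: [0.665, 0.747, -0.001, 0.002]
contact_force: [0.5, -0.5, -1.3]
opening: 0.079
finger_force: 60.4
```

Emit:
step_arm(increments=[[[0, 0, -35], [0, 0, 0]], [[0, 0, -30], [0, 0, 0]], [[0, 0, -10], [0, 0, 0]], [[0, 0, 0], [0, 0, 0]], [[0, 0, 0], [0, 0, 0]], [[0, 0, 0], [0, 0, 0]]])

```text
time: 19.82
eef_pos: [0.6089, -0.2271, 0.056]
tcp_rot: [0.663, 0.748, 0.0, 0.002]
contact_force: [0.6, -0.6, -0.6]
opening: 0.078
finger_force: 60.4
```

Emit:
step_arm(increments=[[[0, 0, -20], [0, 0, 0]], [[0, 0, 0], [0, 0, 0]], [[0, 0, -3], [0, 0, 0]], [[0, 0, 0], [0, 0, 0]]])

```text
time: 20.15
eef_pos: [0.6082, -0.2269, 0.0321]
tcp_rot: [0.663, 0.748, 0.0, 0.001]
contact_force: [-0.0, -0.0, -1.5]
opening: 0.081
finger_force: 60.4
```

Emit:
step_arm(increments=[[[0, 0, -2], [0, 0, 0]], [[0, 0, 0], [0, 0, 0]]])

```text
time: 20.32
eef_pos: [0.6081, -0.227, 0.0299]
tcp_rot: [0.663, 0.748, 0.0, 0.001]
contact_force: [0.5, 0.2, -0.7]
opening: 0.077
finger_force: 60.4
```

Emit:
step_arm(increments=[[[0, 0, -2], [0, 0, 0]], [[0, 0, 0], [0, 0, 0]]])

```text
time: 20.48
eef_pos: [0.6085, -0.2272, 0.0289]
tcp_rot: [0.663, 0.748, 0.0, 0.001]
contact_force: [-1.9, 1.0, 4.4]
opening: 0.085
finger_force: 61.2
```

Emit:
step_arm(increments=[[[0, 0, 0], [0, 0, 0]], [[0, 0, 0], [0, 0, 0]], [[0, 0, 0], [0, 0, 0]], [[0, 0, 0], [0, 0, 0]]], fingers=-0.2)

```text
time: 20.82
eef_pos: [0.6077, -0.2268, 0.0269]
tcp_rot: [0.663, 0.748, -0.0, 0.0]
contact_force: [-0.5, -0.8, -0.7]
opening: 0.396
finger_force: 0.0
```

Emit:
step_arm(increments=[[[0, 0, 30], [0, 0, 0]], [[0, 0, 40], [0, 0, 0]], [[0, 0, 35], [0, 0, 0]], [[-32, -17, 0], [0, 0, 0]], [[-32, -17, 0], [0, 0, 0]], [[-32, -17, 0], [0, 0, 0]], [[-32, -17, 0], [0, 0, 0]], [[-32, -17, 0], [0, 0, 0]]])

```text
time: 21.48
eef_pos: [0.4462, -0.3122, 0.132]
tcp_rot: [0.663, 0.748, -0.0, 0.0]
contact_force: [0.2, -0.7, -0.2]
opening: 0.4
finger_force: 0.0
```

Emit:
step_arm(increments=[[[0, 0, 0], [0, 0, 0]], [[0, 0, 0], [0, 0, 0]], [[0, 0, 0], [0, 0, 0]]], fingers=0.6)

```text
time: 21.73
eef_pos: [0.4479, -0.312, 0.1322]
tcp_rot: [0.664, 0.748, 0.0, 0.0]
contact_force: [0.3, 0.2, 0.5]
opening: 0.793
finger_force: 0.0
```

Run:
```python
from h import *
import pickle
s=readout.get_state(); im=cams.read_camera('wrist')[:,:,::-1]; cv2.imwrite('pics/w6.png',im); pickle.dump(s,open('w6.pkl','wb'))
y=R.from_quat(s['tcp_rot']).as_matrix()[:,1]
print(s['time'],s['eef_pos'],np.degrees(np.arctan2(y[1],y[0])),s['opening'],s['qpos'])
```

```text
21.7333 [ 0.4479259  -0.31196271  0.13220975] 6.833196221099704 0.793189399584658 [-7.94447445e-01  1.08009748e-01  1.97636239e+00  4.55483802e-04
  1.05661060e+00 -9.13933032e-01]
```

View pics/w6.png

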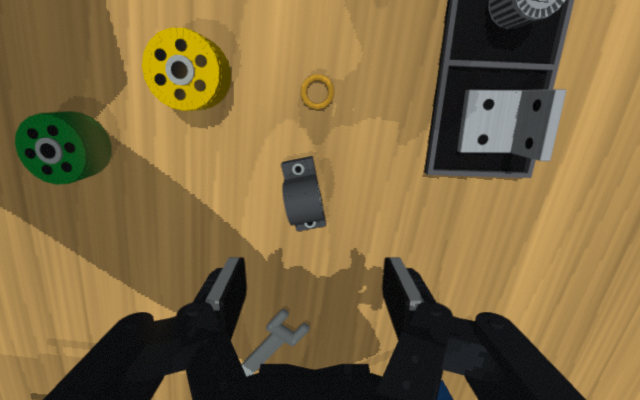

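The bracket stands in the two-tray's other bay. Block foot holes at (298,170) and (310,225); foot corners at (282,163), (312,156) and (326,227).

Run:
```python
from h import *
import pickle
C=cam('wrist',pickle.load(open('w6.pkl','rb')))
f=lambda p,z:(onplane(C,p,z)*1000).round(1)
h=f([(298,170),(310,225)],.012);c=f([(282,163),(312,156),(326,227)],.012)
print(h,h.mean(0),c,(c[0]+c[2])/2)
for u in (h[0]-h[1],c[1]-c[2]): print(np.degrees(np.arctan2(u[1],u[0])),np.linalg.norm(u))
print('bracket foot',f([(466,90),(458,152)],.012),'wall top',f([(564,90),(548,160)],.05))
t=f([(429,172),(530,177)],.01);print('t2 end',t)
```

```text
[[ 432.1 -290.3   12. ]
 [ 448.2 -339.6   12. ]] [ 440.15 -314.95   12.  ] [[ 418.  -285.9   12. ]
 [ 442.6 -276.9   12. ]
 [ 462.9 -339.8   12. ]] [ 440.45 -312.85   12.  ]
108.0855886434192 51.86231772684287
107.88668058661777 66.09462913126907
bracket foot [[ 558.2 -209.5   12. ]
 [ 564.8 -258.6   12. ]] wall top [[ 608.6 -203.8   50. ]
 [ 614.4 -252.1   50. ]]
t2 end [[ 545.1 -278.8   10. ]
 [ 635.  -272.3   10. ]]
```

Emit:
step_arm(increments=[[[-4, -1, -20], [0, 0, 0.1]], [[-4, -1, -35], [0, 0, 0.093]], [[0, 0, -30], [0, 0, 0]], [[0, 0, -10], [0, 0, 0]], [[0, 0, 0], [0, 0, 0]], [[0, 0, 0], [0, 0, 0]]])

```text
time: 22.28
eef_pos: [0.4406, -0.3135, 0.0372]
tcp_rot: [0.588, 0.809, 0.0, -0.0]
contact_force: [-0.4, 0.8, 0.8]
opening: 0.801
finger_force: 0.0
```

Emit:
step_arm(increments=[[[0, 0, 0], [0, 0, 0]]])

```text
time: 22.37
eef_pos: [0.4414, -0.3147, 0.0389]
tcp_rot: [0.588, 0.809, -0.0, 0.002]
contact_force: [0.6, -0.4, 1.3]
opening: 0.799
finger_force: 0.0
```

Emit:
step_arm(increments=[[[0, 0, -24], [0, 0, 0]], [[0, 0, 0], [0, 0, 0]], [[0, 0, 0], [0, 0, 0]]])

```text
time: 22.62
eef_pos: [0.4399, -0.3138, 0.0137]
tcp_rot: [0.588, 0.809, 0.0, -0.0]
contact_force: [-0.6, 0.2, 0.4]
opening: 0.796
finger_force: 0.0
```

Emit:
step_arm(increments=[[[0, 0, 0], [0, 0, 0]], [[0, 0, 0], [0, 0, 0]], [[0, 0, 0], [0, 0, 0]], [[0, 0, 0], [0, 0, 0]], [[0, 0, 0], [0, 0, 0]], [[0, 0, 0], [0, 0, 0]], [[0, 0, 0], [0, 0, 0]], [[0, 0, 0], [0, 0, 0]]], fingers=-1, grip_force=70)

```text
time: 23.28
eef_pos: [0.4405, -0.3146, 0.0144]
tcp_rot: [0.588, 0.809, -0.0, 0.001]
contact_force: [-0.4, 1.0, 5.7]
opening: 0.314
finger_force: 70.7
```

Emit:
step_arm(increments=[[[0, 0, 40], [0, 0, 0]], [[0, 0, 40], [0, 0, 0]], [[0, 0, 40], [0, 0, 0]], [[12, 36, 0], [0, 0, -0.07]], [[12, 36, 0], [0, 0, -0.075]], [[12, 36, 0], [0, 0, 0]], [[12, 36, 0], [0, 0, 0]], [[12, 36, 0], [0, 0, 0]]])

```text
time: 23.95
eef_pos: [0.499, -0.1317, 0.132]
tcp_rot: [0.646, 0.764, -0.0, -0.001]
contact_force: [0.9, -0.5, -2.9]
opening: 0.315
finger_force: 70.1
```

Emit:
step_arm(increments=[[[12, 36, 0], [0, 0, 0]], [[12, 36, 0], [0, 0, 0]], [[12, 36, 0], [0, 0, 0]], [[12, 36, 0], [0, 0, 0]], [[12, 36, 0], [0, 0, 0]], [[12, 36, 0], [0, 0, 0]], [[12, 36, 0], [0, 0, 0]], [[12, 36, 0], [0, 0, 0]]])

```text
time: 24.62
eef_pos: [0.5948, 0.1561, 0.1315]
tcp_rot: [0.645, 0.764, -0.001, -0.001]
contact_force: [-0.5, -0.8, -2.9]
opening: 0.314
finger_force: 70.1
```

Emit:
step_arm(increments=[[[13, 36, 0], [0, 0, 0]], [[0, 0, 0], [0, 0, 0]], [[0, 0, 0], [0, 0, 0]]])

```text
time: 24.87
eef_pos: [0.6078, 0.1921, 0.1313]
tcp_rot: [0.644, 0.765, -0.001, -0.001]
contact_force: [0.2, -0.2, -1.7]
opening: 0.317
finger_force: 70.3
```

Emit:
step_arm(increments=[[[2, 0, -35], [0, 0, 0]], [[0, 0, -35], [0, 0, 0]], [[0, 0, -20], [0, 0, 0]], [[0, 0, 0], [0, 0, 0]], [[0, 0, 0], [0, 0, 0]], [[0, 0, 0], [0, 0, 0]]])

```text
time: 25.37
eef_pos: [0.6117, 0.1896, 0.0444]
tcp_rot: [0.646, 0.764, 0.001, 0.001]
contact_force: [0.5, -0.5, -1.9]
opening: 0.313
finger_force: 70.2
```

Emit:
step_arm(increments=[[[0, 0, -18], [0, 0, 0]], [[0, 0, 0], [0, 0, 0]], [[0, 0, -2], [0, 0, 0]], [[0, 0, 0], [0, 0, 0]]])

```text
time: 25.7
eef_pos: [0.6115, 0.1902, 0.0245]
tcp_rot: [0.645, 0.764, 0.001, 0.001]
contact_force: [0.7, 0.5, -2.5]
opening: 0.316
finger_force: 70.2
```

Emit:
step_arm(increments=[[[0, 0, -4], [0, 0, 0]], [[0, 0, 0], [0, 0, 0]]])

```text
time: 25.87
eef_pos: [0.611, 0.1902, 0.0195]
tcp_rot: [0.645, 0.764, 0.0, 0.0]
contact_force: [-0.3, -0.6, -3.6]
opening: 0.315
finger_force: 70.2
```

Emit:
step_arm(increments=[[[0, 0, -2], [0, 0, 0]], [[0, 0, 0], [0, 0, 0]]])

```text
time: 26.03
eef_pos: [0.6113, 0.1904, 0.0185]
tcp_rot: [0.645, 0.764, 0.0, 0.0]
contact_force: [-2.1, -0.3, 4.0]
opening: 0.313
finger_force: 71.0
```

Emit:
step_arm(increments=[[[0, 0, 0], [0, 0, 0]], [[0, 0, 0], [0, 0, 0]], [[0, 0, 0], [0, 0, 0]], [[0, 0, 0], [0, 0, 0]]], fingers=0.1)

```text
time: 26.37
eef_pos: [0.6109, 0.1902, 0.0171]
tcp_rot: [0.645, 0.764, 0.0, 0.0]
contact_force: [-0.8, 0.2, -0.4]
opening: 0.55
finger_force: 0.0
```

Emit:
step_arm(increments=[[[0, 0, 25], [0, 0, 0]], [[0, 0, 40], [0, 0, 0]], [[0, 0, 40], [0, 0, 0]], [[0, -20, 40], [0, 0, 0]], [[0, -35, 20], [0, 0, 0]], [[0, -40, 0], [0, 0, 0]], [[0, -40, 0], [0, 0, 0]], [[0, -40, 0], [0, 0, 0]]])

```text
time: 27.03
eef_pos: [0.6109, 0.0152, 0.1804]
tcp_rot: [0.645, 0.764, 0.001, 0.001]
contact_force: [-0.1, 1.1, -0.5]
opening: 0.551
finger_force: 0.0
```

Emit:
step_arm(increments=[[[0, -40, 0], [0, 0, 0]], [[0, -40, 0], [0, 0, 0]], [[0, 0, 0], [0, 0, 0]], [[0, 0, 0], [0, 0, 0]]])

```text
time: 27.37
eef_pos: [0.6106, -0.0656, 0.1792]
tcp_rot: [0.647, 0.763, 0.0, -0.0]
contact_force: [0.1, 0.0, 0.3]
opening: 0.55
finger_force: 0.0
```

Run:
```python
from h import *
import pickle
s=readout.get_state(); im=cams.read_camera('wrist')[:,:,::-1]; cv2.imwrite('pics/w7.png',im); pickle.dump(s,open('w7.pkl','wb'))
a=cams.read_camera('scene')[:,:,::-1]; b=cams.read_camera('side')[:,:,::-1]
c=np.vstack([cv2.resize(a[200:310,190:510],(720,248)),cv2.resize(b[120:300,300:460],(384,320))[:, :].copy() if 0 else cv2.resize(b[120:300,280:480],(720,340))[:, :]])
cv2.imwrite('pics/fin.png',c); print(s['time'],s['eef_pos'])
```

```text
27.3667 [ 0.61063397 -0.06563229  0.17924156]
```

View pics/w7.png

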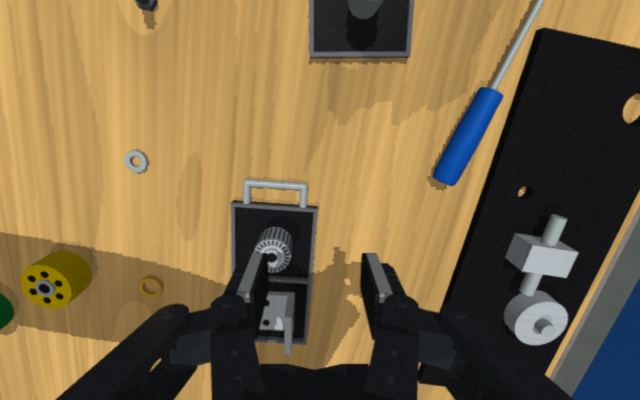

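View pics/fin.png

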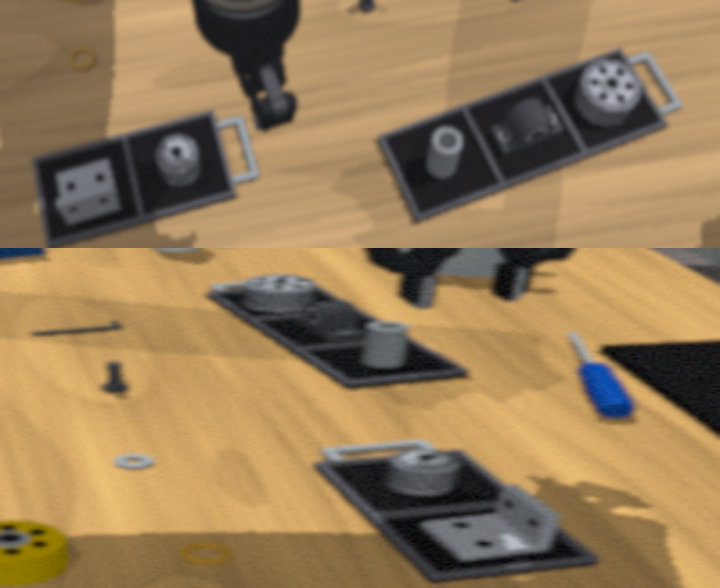

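All five parts stand flat and centred in their bays: sleeve (445,150), block (530,125) and large pulley (610,92) in the three-tray; bracket (88,190) and small pulley (178,160) in the two-tray. The gripper is clear of everything.

```bash
python3 -c "
from plant import sign_off
print(sign_off())"
```

```text
the job is handed in; nothing more can be done
None
```

I placed all five parts in their assigned bays, flat, centred and released, and handed the job in at about 27.5 s of the 128 s allowed; the sign-off call returned no verdict.

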